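# Flick the cuff-link carousel round to its spout

### The arm

A 7-joint arm with a two-finger parallel gripper is mounted at the origin on the work surface. World frame = base frame: x ahead of the robot, y to its left, z up, the work surface at z = 0. Lengths are in m, angles in rad, forces in N, time in s.
With the tool pointing down it reaches from about 0.425 to 1.025 m from the base axis. Payload 3.6 kg.
Tool frame: the origin (TCP) lies on the centre line of the jaws, within the pads' length; the fingertips stand 17 mm ahead of it and the grasp point (between the pads) lies 2 mm behind it (env.tip_extent is the distance from the TCP to the fingertips, in m); z points along the fingers, y is the direction in which the jaws open and shut (so a half turn about z gives the same grasp; the last joint's range is limited). The gripper opens to 85 mm and grips with 20 to 120 N. Pads are 22 mm wide; open, the fingers measure 114 mm over their backs; the gripper's body (76 mm by 85 mm) begins 54 mm behind the grasp point. The pads swing forward as they close: fully open they stand 13 mm farther back than shut.
Start: joints at [1.089, 0.591, 0.048, 1.609, -0.033, 0.943, -0.034], TCP at [0.275, -0.671, 0.248] pointing down, gripper open.
Joint ranges: [-2.69, 2.69], [-0.47, 2.24], [-1.27, 1.36], [0.19, 2.51], [-1.53, 4.68], [0.08, 2.07], [-3.09, 3.09]. Speed limits (rad/s): [2.57, 2.57, 3.14, 3.14, 3.14, 3.14, 3.14].

### API

Orientations are given as a rotation vector (axis times angle).
In Python, from station import env gives the robot as it stands.
- The arm moves only by the tool move_arm, never from a script. Its arguments are lists of equal length, an entry for each row: "gripper": the opening, from 0 (shut) to 1 (fully open); "translation": the shift along the world's x, y, z in m, a list of three; "turn": the turn, a rotation vector about the world's x, y, z in rad, a list of three. In form: {"gripper": [gripper, ...], "translation": [[x, y, z], ...], "turn": [[rx, ry, rz], ...]}. A call has exactly 5 rows; each row is the pose to reach, as a shift and turn from the pose measured when the call began; what a row does not reach only later rows make up. A row lasts 1/12 s, in which the tool goes at most 41.7 mm and 7.16 degrees, less where a joint would pass 70% of its speed; a pose out of reach is approached as far as the arm can. A call with a gripper value outside its range is refused whole. The fingers move at their own pace and stop on an object; the grip force is fixed at half the most. Time passes only in rows, so rows that repeat a pose let the fingers close, or fill a call up. It gives the time, the measured TCP pose, the force and the opening at its end, in the units of the state.
- env.observe(): the state, without advancing time (a new reading comes with each control period).
- env.capture(name): name is "scene" or "top"; returns a dict with "frame" (400x640x3 uint8, red, green, blue), "depth" (400x640 float32, m along the optical axis (not along the pixel's ray), 0 where there is no reading), "fx", "fy", "cx", "cy" (pixels), "dist_coeffs" ([k1, k2, p1, p2, k3] as OpenCV has them; the pictures are not rectified), "world_to_cam" (4x4, takes a point from world to camera coordinates). Camera axes: x right, y up, looking along -z (the intrinsics and any distortion apply to the point x, -y, -z); pixel columns grow to the right and rows downward; lengths in m; the calibration is good to about 2 mm. A picture is of the moment at which its call begins.
- env.close_job(): hands the job in, once; it reports no verdict.
The state is a dict: "time": time; "joint_pos": joint angles; "joint_vel": joint speeds; "joint_torque": joint torques, N m; "tool_pos": TCP position; "tcp_rot": TCP orientation; "ft_force": force on the tool from outside, world axes, zero at the start; "moment": the same for the moment, N m; "opening": opening from 0.0 (shut) to 1.0 (fully open).
Only numpy, scipy, OpenCV 4.12 (cv2) and the standard library are available. Lean on these libraries where they do the work, as an engineer would, in place of code of your own. Each camera call takes 0.05 s, during which the arm holds its last target. There are 200 camera calls.

### The job

Flick the tabs of the finger wheel with a fingertip to advance it anticlockwise (seen from above), click by click, until the pocket holding the pair of cuff links sits in its click over the spout, and do not let it go past the spout. Be gentle: pinch, grasp and lift nothing, leave the other things on the shelf where they are, and finish clear of everything.

Things in the scene. Friction and masses are not known exactly. Their poses are not given: they have to be found in the camera images.
- carousel: Fixed cuff-link carousel: a stainless drum, 116 mm across (124 mm at its foot), 33 mm high, the finger wheel on top. Origin: centre of its underside, on the shelf and on the wheel's upright axis. A spout (open trough 52 mm wide, rim 28 mm above the shelf) sticks out along its own -x axis to 131 mm from the axis; the tabs pass above it. Place and yaw differ from run to run.
- spout (a point): Middle of the spout's floor, 95 mm from the wheel's axis and 20 mm above the shelf.
- wheel_hub (a point): Top centre of the wheel's hub, on the axis, 56 mm above the shelf. The wheel: an aluminium disc of 62 mm radius, 35 to 44 mm above the shelf, with six pockets and six upright tabs. Each tab is a radial fin 6 mm thick (a 10 mm post at its end) out to 90 mm from the axis, 35 to 59 mm above the shelf. Between tabs, outside the disc, all is open down to the shelf or the spout.
- full_pocket (a point): Centre of the one full pocket on the wheel's top, 41 mm from the axis, 45 mm above the shelf; turns with the wheel. Two round cuff links with white pearl faces, 15 mm across, stand 15 mm up from it. The six pockets are 60 degrees apart, the other five empty. The six tabs lie midway between pockets: 30, 90, 150, 210, 270 and 330 degrees from this pocket about the axis.
- finger_wheel (a joint): Wheel angle (rad), growing anticlockwise seen from above (the way to advance); 0 with the full pocket over the spout. It clicks at every multiple of 60 degrees (1.047): a sprung ball pulls it into the nearest click, so pushed over half a click it goes on by itself. It takes about 2 to 3 N at a tab's end and hardly coasts. It starts 2 to 4 clicks short of 0 (-4.19 to -2.09).
- thimble: Loose coral plastic thimble, 19 mm across, 22 mm high, standing about 16 cm from the wheel's axis. Origin: centre of its underside. Leave alone.
- clip_a: Loose chrome spring clip, 58 x 16 x 15 mm, about 17 cm from the axis. Origin: centre of its underside. Leave alone.
- clip_b: The other spring clip, the same, about 17 cm from the axis on another side. Leave alone.
- stay_tin: Loose flat stainless collar-stay tin, 78 x 48 x 21 mm, its swing lid a little ajar, about 20 cm from the axis. Origin: centre of its underside. Leave alone.
- crease_stick: Loose bamboo crease stick, 200 x 24 x 7 mm, lying on the far part of the shelf. Origin: under its middle. Leave alone.
- spray_bottle: Loose clear spray bottle, 64 mm across, 185 mm high, on the far part of the shelf. Origin: centre of its underside. Leave alone.
There are look-alikes about, which are no part of the job. Of the things shaped like the carousel, the stainless one is meant.

How it is judged:
By the outcome, as a careful person would: the job done as asked, in the order asked, and still so for the second after the job is handed in, with the robot touching nothing.
It also fails if it takes over 64 s, if anything falls off the work surface, if the arm or the gripper's body presses on something with over 40 N, if the wrist force passes 120 N, or if a joint passes its speed limit or range.

## Working session

There is one attempt and no reset: what is moved stays moved. The work goes in short steps, Python scripts to look and compute and a tool call to move; the robot and the scene stay as the last step left them, time stands still between calls to the robot, and variables do not carry over. Pictures are saved under pics/ and viewed, about 8 in all and at most 12, crops included, and the job is handed in when it is done.

Besides the shell and the picture viewer there is one more tool, called after ">>>" as name(argument=value, ...), one argument or row to a line, values as JSON. move_arm: Moves the arm, as the interface text tells. Its arguments: {"type":"object","properties":{"gripper":{"type":"array","items":{"type":"number"}},"translation":{"type":"array","items":{"type":"array","items":{"type":"number"}}},"turn":{"type":"array","items":{"type":"array","items":{"type":"number"}}}},"required":["gripper","translation","turn"]}

```bash
ls; mkdir -p pics; cat > h.py <<'E'
import numpy as np, cv2
from station import env
def cap(n):
    c=env.capture(n); c['K']=np.array([[c['fx'],0,c['cx']],[0,c['fy'],c['cy']],[0,0,1]]); c['d']=np.array(c['dist_coeffs'],float)
    c['W']=np.array(c['world_to_cam']); return c
def save(c,f,roi=None,s=1):
    im=c['frame'][:,:,::-1]
    if roi: im=im[roi[1]:roi[3],roi[0]:roi[2]]
    cv2.imwrite('pics/'+f,cv2.resize(im,None,fx=s,fy=s,interpolation=cv2.INTER_CUBIC))
def ray(c,u,v):
    p=cv2.undistortPoints(np.array([[[u,v]]],float),c['K'],c['d'])[0,0]
    return np.array([p[0],-p[1],-1.])
def pix(c,u,v,z=None):
    "world point by depth, or on plane z"
    R=c['W'][:3,:3];t=c['W'][:3,3]; r=ray(c,u,v); o=-R.T@t; d=R.T@r
    s=c['depth'][int(round(v)),int(round(u))] if z is None else (z-o[2])/d[2]
    return o+s*d
def proj(c,P):
    P=np.atleast_2d(P); q=P@c['W'][:3,:3].T+c['W'][:3,3]; q=q*[1,-1,-1]
    return cv2.projectPoints(q,np.zeros(3),np.zeros(3),c['K'],c['d'])[0][:,0]
E
python3 - <<'E'
from h import *
for n in('scene','top'):
    c=cap(n); save(c,n+'1.png'); print(n,c['W'].round(3).tolist(),c['fx'])
print(env.observe(),env.tip_extent)
E
```

```text
pics
scene [[-0.43, 0.903, 0.003, 0.243], [-0.69, -0.331, 0.644, 0.313], [0.582, 0.275, 0.765, -1.22], [0.0, 0.0, 0.0, 1.0]] 361.72406580683844
top [[-0.003, -1.0, 0.009, -0.017], [0.996, -0.002, 0.086, -0.527], [-0.086, 0.01, 0.996, -0.963], [0.0, 0.0, 0.0, 1.0]] 376.340611428912
{'time': 0.1, 'joint_pos': array([ 1.08850206,  0.59203147,  0.04832481,  1.60973348, -0.03331936,
        0.94276487, -0.03369989]), 'joint_vel': array([ 0.00056938, -0.00091338, -0.00172401, -0.00530292, -0.00236566,
        0.00041961, -0.00030881]), 'joint_torque': array([ 4.74359404e-03, -5.49993396e+01,  1.55368522e+00, -1.98823178e+01,
        9.75950388e-03,  3.82956059e-03,  2.11580492e-06]), 'tool_pos': array([ 0.27454423, -0.67019483,  0.24723805]), 'tcp_rot': array([-3.08037554e+00, -6.06556567e-01,  8.21262399e-04]), 'ft_force': array([-1.28956404, -0.19147861,  0.23874239]), 'moment': array([-0.01149736, -0.04710964,  0.02851906]), 'opening': 0.9967592842537457} 0.017
```

View pics/scene1.png

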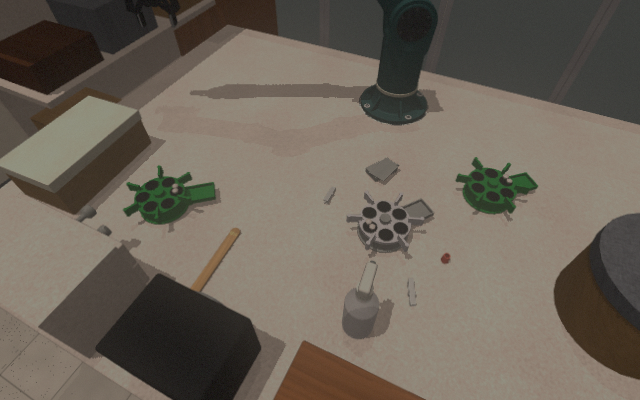

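View pics/top1.png

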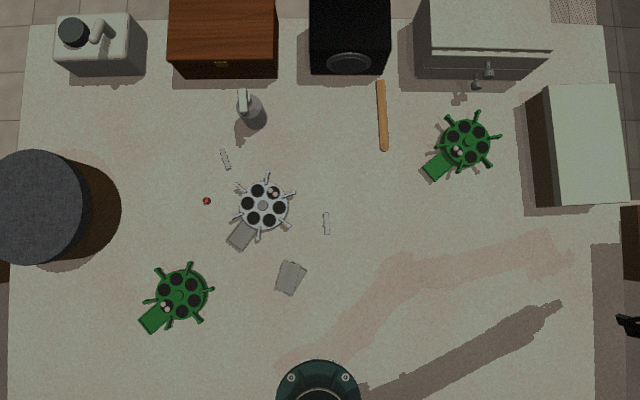

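The carousels are: green at top (466,140), green at (180,293), and stainless at (264,205). The stainless one is the one meant, with its spout at about (241,235). I'll confirm it in an enlarged crop.

```bash
python3 - <<'E'
from h import *
c=cap('top'); save(c,'top2.png',(190,140,340,300),5)
for u,v in[(264,206),(273,192),(240,236),(207,201),(326,223),(225,159),(290,278)]:
    print(u,v,pix(c,u,v).round(3),pix(c,u,v,.045).round(3))
s=cap('scene'); save(s,'scene2.png',(310,145,470,305),5)
for u,v in[(384,217),(370,226),(420,209)]: print('s',u,v,pix(s,u,v).round(3),pix(s,u,v,.045).round(3))
E
```

```text
264 206 [0.508 0.136 0.058] [0.509 0.138 0.045]
273 192 [0.543 0.113 0.062] [0.545 0.115 0.045]
240 236 [0.432 0.203 0.021] [0.432 0.198 0.045]
207 201 [0.524 0.291 0.024] [0.522 0.285 0.045]
326 223 [ 0.466 -0.021  0.01 ] [ 0.465 -0.021  0.045]
225 159 [0.638 0.249 0.011] [0.631 0.24  0.045]
290 278 [0.324 0.072 0.022] [0.327 0.07  0.045]
s 384 217 [0.511 0.138 0.054] [0.504 0.137 0.045]
s 370 226 [0.55  0.117 0.055] [0.543 0.116 0.045]
s 420 209 [0.421 0.207 0.018] [0.444 0.207 0.045]
```

View pics/top2.png

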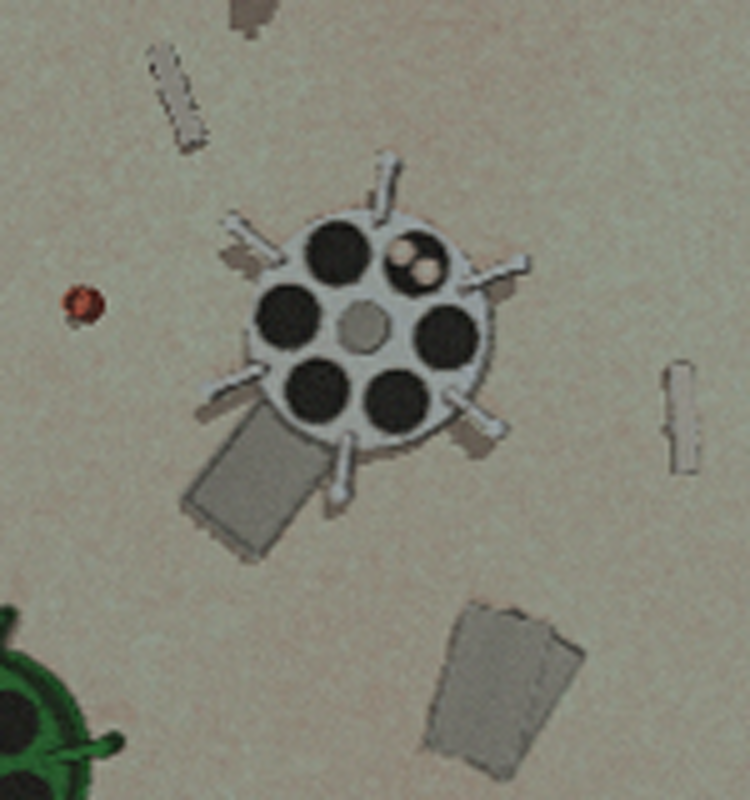

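View pics/scene2.png

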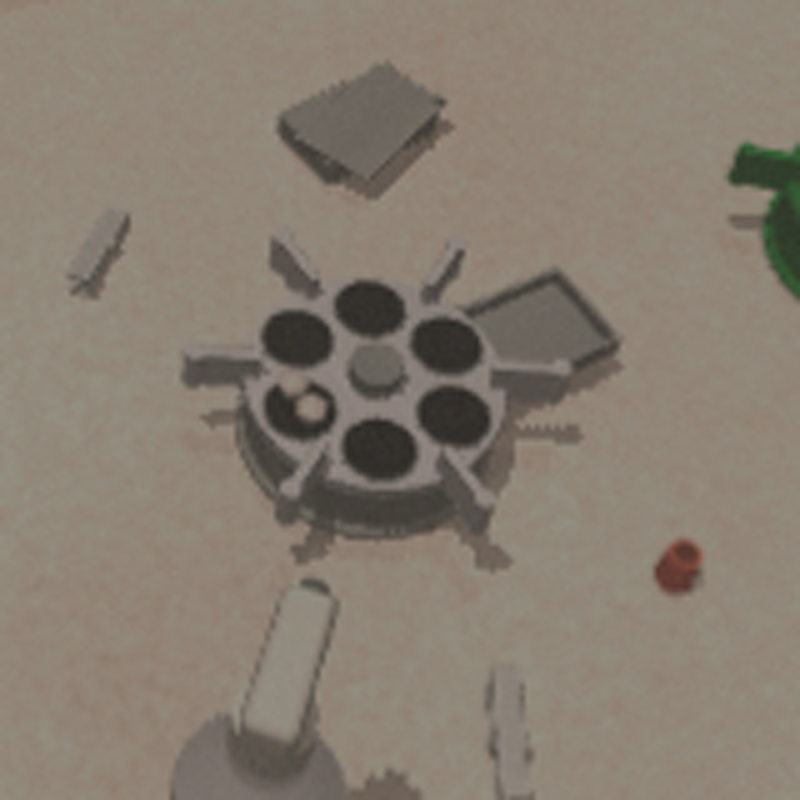

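The crop shows the stainless wheel with its hub at (364,326). The pearl pair is at the upper right (416,262) and the spout is at the lower left, exactly opposite. That means 3 clicks: the pocket is at about -39° and the spout at about 141°. I'll push the tab at -9° through to 51°, three times over, at r≈82 mm with the fingertips at about 47 mm. First move: go to the gap with the gripper shut.

>>> move_arm(
  gripper=[0, 0, 0, 0, 0],
  translation=[
    [0.015, 0.037, 0],
    [0.03, 0.074, 0],
    [0.045, 0.111, 0],
    [0.06, 0.148, 0],
    [0.075, 0.185, 0],
  ],
  turn=[
    [0, 0, -0.07],
    [0, 0, -0.14],
    [0, 0, -0.21],
    [0, 0, -0.28],
    [0, 0, -0.35],
  ],
)

```text
time: 0.62
tool_pos: [0.35, -0.4836, 0.2474]
tcp_rot: [-3.139, -0.055, 0.0]
ft_force: [0.6, -0.8, 0.8]
opening: 0.298
```

>>> move_arm(
  gripper=[0, 0, 0, 0, 0],
  translation=[
    [0.015, 0.037, 0],
    [0.03, 0.074, 0],
    [0.045, 0.111, 0],
    [0.06, 0.148, 0],
    [0.075, 0.185, 0],
  ],
  turn=[
    [0, 0, 0],
    [0, 0, 0],
    [0, 0, 0],
    [0, 0, 0],
    [0, 0, 0],
  ],
)

```text
time: 1.03
tool_pos: [0.4253, -0.2967, 0.2475]
tcp_rot: [-3.139, -0.054, -0.0]
ft_force: [0.2, 0.1, -0.1]
opening: 0.001
```

>>> move_arm(
  gripper=[0, 0, 0, 0, 0],
  translation=[
    [0.015, 0.037, 0],
    [0.03, 0.074, 0],
    [0.045, 0.111, 0],
    [0.06, 0.148, 0],
    [0.075, 0.185, 0],
  ],
  turn=[
    [0, 0, 0],
    [0, 0, 0],
    [0, 0, 0],
    [0, 0, 0],
    [0, 0, 0],
  ],
)

```text
time: 1.45
tool_pos: [0.5006, -0.1098, 0.2476]
tcp_rot: [-3.14, -0.055, -0.001]
ft_force: [0.3, -0.3, 0.3]
opening: 0.002
```

>>> move_arm(
  gripper=[0, 0, 0, 0, 0],
  translation=[
    [0.015, 0.039, 0],
    [0.03, 0.078, -0.02],
    [0.045, 0.117, -0.04],
    [0.06, 0.156, -0.06],
    [0.072, 0.195, -0.08],
  ],
  turn=[
    [0, 0, 0],
    [0, 0, 0],
    [0, 0, 0],
    [0, 0, 0],
    [0, 0, 0],
  ],
)

```text
time: 1.87
tool_pos: [0.5681, 0.0703, 0.1757]
tcp_rot: [-3.139, -0.054, -0.003]
ft_force: [0.2, -1.2, 1.1]
opening: 0.005
```

>>> move_arm(
  gripper=[0, 0, 0, 0, 0],
  translation=[
    [0, 0, -0.02],
    [0, 0, -0.04],
    [0, 0, -0.06],
    [0, 0, -0.068],
    [0, 0, -0.068],
  ],
  turn=[
    [0, 0, 0],
    [0, 0, 0],
    [0, 0, 0],
    [0, 0, 0],
    [0, 0, 0],
  ],
)

```text
time: 2.28
tool_pos: [0.5666, 0.07, 0.1058]
tcp_rot: [-3.14, -0.055, 0.004]
ft_force: [-0.0, 1.0, 0.6]
opening: -0.004
```

```bash
python3 - <<'E'
from h import *
s=cap('scene'); save(s,'scene3.png',(310,125,470,285),5)
print(env.observe()['tool_pos'])
E
```

```text
[0.5676259  0.06996157 0.10711333]
```

View pics/scene3.png

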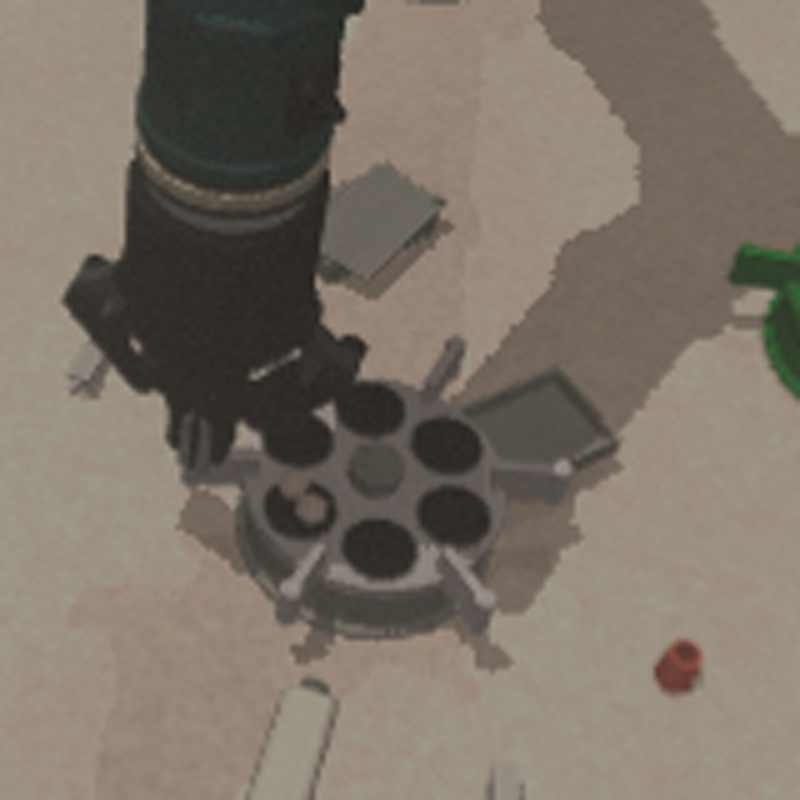

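The shut fingertips hover beside the tab at -69°, with the pearls clear of them. I'll shift to mid-gap and lower.

>>> move_arm(
  gripper=[0, 0, 0, 0, 0],
  translation=[
    [0.003, 0.01, 0],
    [0.006, 0.018, 0],
    [0.006, 0.018, -0.015],
    [0.006, 0.018, -0.03],
    [0.006, 0.018, -0.042],
  ],
  turn=[
    [0, 0, 0],
    [0, 0, 0],
    [0, 0, 0],
    [0, 0, 0],
    [0, 0, 0],
  ],
)

```text
time: 2.75
tool_pos: [0.575, 0.0897, 0.0657]
tcp_rot: [-3.138, -0.056, -0.005]
ft_force: [-0.4, -0.4, -0.3]
opening: 0.003
```

>>> move_arm(
  gripper=[0, 0, 0, 0, 0],
  translation=[
    [0, 0, 0],
    [0, 0, 0],
    [0, 0, 0],
    [0, 0, 0],
    [0, 0, 0],
  ],
  turn=[
    [0, 0, 0],
    [0, 0, 0],
    [0, 0, 0],
    [0, 0, 0],
    [0, 0, 0],
  ],
)

```text
time: 3.17
tool_pos: [0.5756, 0.0898, 0.0666]
tcp_rot: [-3.138, -0.056, -0.007]
ft_force: [0.5, -0.1, 0.1]
opening: 0.001
```

>>> move_arm(
  gripper=[0, 0, 0, 0, 0],
  translation=[
    [0.004, 0.006, -0.002],
    [0.008, 0.0125, -0.002],
    [0.0105, 0.019, -0.002],
    [0.0125, 0.026, -0.002],
    [0.014, 0.033, -0.002],
  ],
  turn=[
    [0, 0, 0],
    [0, 0, 0],
    [0, 0, 0],
    [0, 0, 0],
    [0, 0, 0],
  ],
)

```text
time: 3.58
tool_pos: [0.5891, 0.1227, 0.0643]
tcp_rot: [-3.139, -0.056, -0.004]
ft_force: [-2.1, -3.5, 0.7]
opening: -0.001
```

>>> move_arm(
  gripper=[0, 0, 0, 0, 0],
  translation=[
    [0.0015, 0.007, 0],
    [0.002, 0.014, 0],
    [0.0015, 0.0215, 0],
    [0.0005, 0.0285, 0],
    [-0.001, 0.0355, 0],
  ],
  turn=[
    [0, 0, 0],
    [0, 0, 0],
    [0, 0, 0],
    [0, 0, 0],
    [0, 0, 0],
  ],
)

```text
time: 4.0
tool_pos: [0.5887, 0.1598, 0.0645]
tcp_rot: [-3.138, -0.056, -0.007]
ft_force: [0.3, 0.0, 0.1]
opening: 0.0
```

>>> move_arm(
  gripper=[0, 0, 0, 0, 0],
  translation=[
    [-0.002, 0.007, 0],
    [-0.005, 0.0135, 0],
    [-0.005, 0.0135, 0],
    [-0.005, 0.0135, 0],
    [-0.005, 0.0135, 0],
  ],
  turn=[
    [0, 0, 0],
    [0, 0, 0],
    [0, 0, 0],
    [0, 0, 0],
    [0, 0, 0],
  ],
)

```text
time: 4.42
tool_pos: [0.5838, 0.1733, 0.0646]
tcp_rot: [-3.138, -0.056, -0.007]
ft_force: [0.1, 0.4, -1.2]
opening: -0.003
```

```bash
python3 - <<'E'
from h import *
s=cap('scene'); save(s,'scene4.png',(310,125,470,285),5)
print(env.observe()['tool_pos'])
E
```

```text
[0.58390311 0.17282985 0.06454186]
```

View pics/scene4.png

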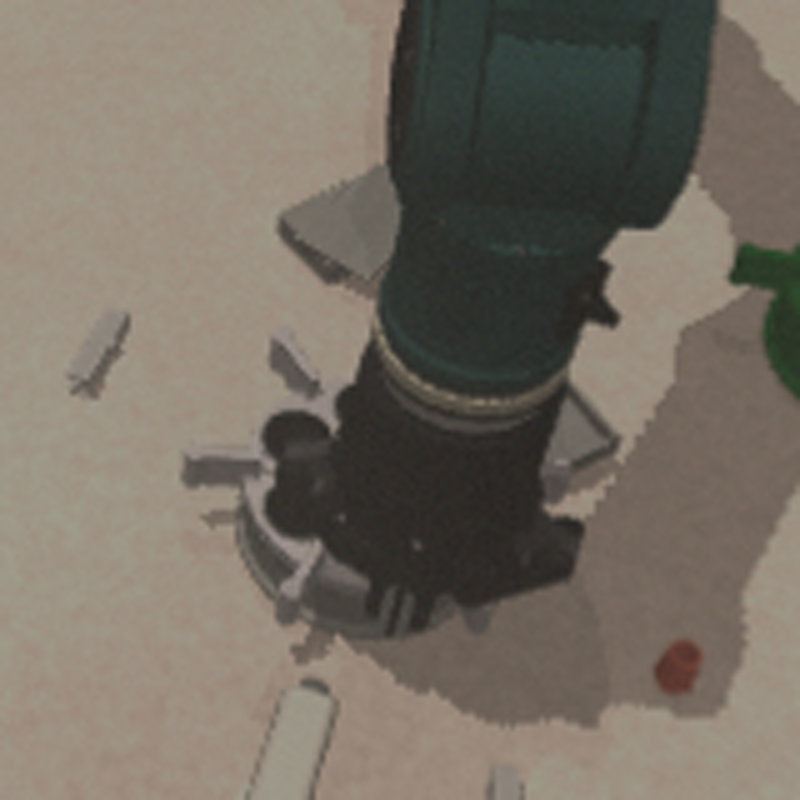

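The wheel advanced one click: the tabs sit in their click positions again, the pocket at upper left is now empty, and the force is about 0. Next I lift, go back and lower behind the next tab.

>>> move_arm(
  gripper=[0, 0, 0, 0, 0],
  translation=[
    [0, 0, 0.02],
    [0, 0, 0.04],
    [-0.004, -0.03, 0.04],
    [-0.008, -0.06, 0.04],
    [-0.011, -0.088, 0.04],
  ],
  turn=[
    [0, 0, 0],
    [0, 0, 0],
    [0, 0, 0],
    [0, 0, 0],
    [0, 0, 0],
  ],
)

```text
time: 4.88
tool_pos: [0.573, 0.0833, 0.1051]
tcp_rot: [-3.139, -0.055, -0.009]
ft_force: [-0.1, -1.1, -0.5]
opening: -0.002
```

>>> move_arm(
  gripper=[0, 0, 0, 0, 0],
  translation=[
    [0, 0, 0],
    [0, 0, 0],
    [0, 0, -0.015],
    [0, 0, -0.03],
    [0, 0, -0.04],
  ],
  turn=[
    [0, 0, 0],
    [0, 0, 0],
    [0, 0, 0],
    [0, 0, 0],
    [0, 0, 0],
  ],
)

```text
time: 5.3
tool_pos: [0.5731, 0.0845, 0.0643]
tcp_rot: [-3.138, -0.057, -0.009]
ft_force: [1.0, -0.0, -0.7]
opening: -0.001
```

>>> move_arm(
  gripper=[0, 0, 0, 0, 0],
  translation=[
    [0.006, 0.009, 0],
    [0.01, 0.0175, 0],
    [0.013, 0.0245, 0],
    [0.015, 0.031, 0],
    [0.0165, 0.038, 0],
  ],
  turn=[
    [0, 0, 0],
    [0, 0, 0],
    [0, 0, 0],
    [0, 0, 0],
    [0, 0, 0],
  ],
)

```text
time: 5.72
tool_pos: [0.5888, 0.1227, 0.0645]
tcp_rot: [-3.139, -0.058, -0.005]
ft_force: [-3.3, -2.8, 1.4]
opening: -0.0
```

>>> move_arm(
  gripper=[0, 0, 0, 0, 0],
  translation=[
    [0.0015, 0.007, 0],
    [0.002, 0.014, 0],
    [0.0015, 0.0215, 0],
    [0.0005, 0.0285, 0],
    [-0.001, 0.0355, 0],
  ],
  turn=[
    [0, 0, 0],
    [0, 0, 0],
    [0, 0, 0],
    [0, 0, 0],
    [0, 0, 0],
  ],
)

```text
time: 6.13
tool_pos: [0.5891, 0.1598, 0.065]
tcp_rot: [-3.138, -0.058, -0.01]
ft_force: [0.3, -0.6, -0.1]
opening: 0.002
```

>>> move_arm(
  gripper=[0, 0, 0, 0, 0],
  translation=[
    [-0.002, 0.007, 0],
    [-0.005, 0.0135, 0],
    [-0.005, 0.0135, 0],
    [-0.005, 0.0135, 0],
    [-0.005, 0.0135, 0],
  ],
  turn=[
    [0, 0, 0],
    [0, 0, 0],
    [0, 0, 0],
    [0, 0, 0],
    [0, 0, 0],
  ],
)

```text
time: 6.55
tool_pos: [0.5841, 0.1732, 0.065]
tcp_rot: [-3.138, -0.058, -0.011]
ft_force: [-0.0, -0.1, -0.8]
opening: 0.003
```

>>> move_arm(
  gripper=[0, 0, 0, 0, 0],
  translation=[
    [0, 0, 0.02],
    [0, 0, 0.04],
    [-0.004, -0.03, 0.04],
    [-0.008, -0.06, 0.04],
    [-0.011, -0.088, 0.04],
  ],
  turn=[
    [0, 0, 0],
    [0, 0, 0],
    [0, 0, 0],
    [0, 0, 0],
    [0, 0, 0],
  ],
)

```text
time: 6.97
tool_pos: [0.5733, 0.0836, 0.1055]
tcp_rot: [-3.138, -0.058, -0.012]
ft_force: [0.1, -0.9, -0.7]
opening: 0.004
```

```bash
python3 - <<'E'
from h import *
s=cap('scene'); save(s,'scene5.png',(310,125,470,285),5)
print(env.observe()['tool_pos'])
E
```

```text
[0.57184126 0.07470923 0.10521598]
```

View pics/scene5.png

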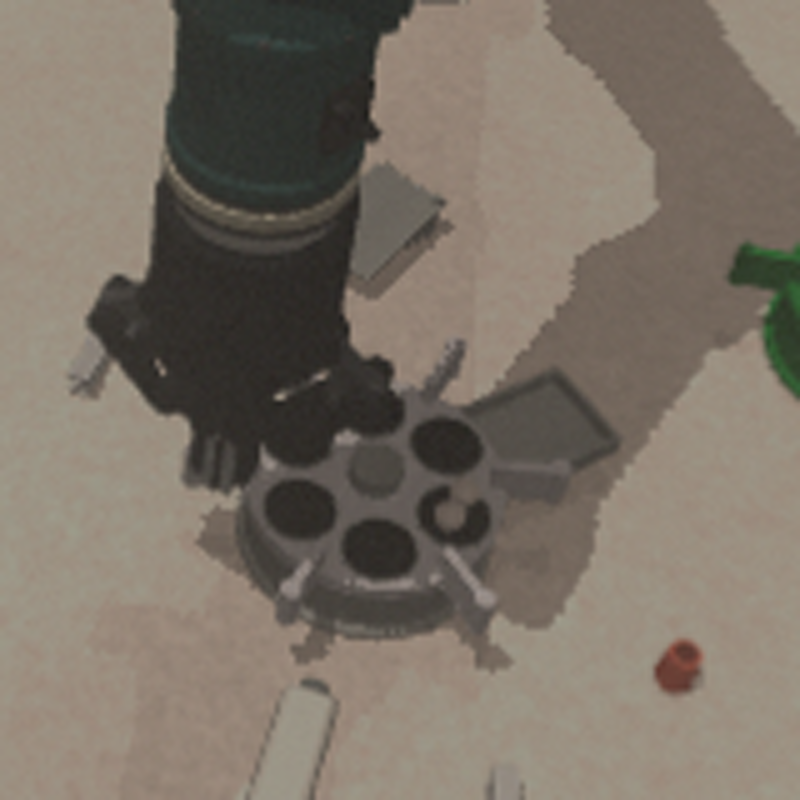

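The pearls are now at (455,510), one click short of the spout pocket (447,445), so one last push is needed.

>>> move_arm(
  gripper=[0, 0, 0, 0, 0],
  translation=[
    [0.001, 0.01, 0],
    [0.001, 0.01, 0],
    [0.001, 0.01, -0.015],
    [0.001, 0.01, -0.03],
    [0.001, 0.01, -0.04],
  ],
  turn=[
    [0, 0, 0],
    [0, 0, 0],
    [0, 0, 0],
    [0, 0, 0],
    [0, 0, 0],
  ],
)

```text
time: 7.43
tool_pos: [0.5729, 0.0865, 0.0643]
tcp_rot: [3.139, 0.046, 0.008]
ft_force: [0.1, 0.1, -0.5]
opening: 0.002
```

>>> move_arm(
  gripper=[0, 0, 0, 0, 0],
  translation=[
    [0.006, 0.009, 0],
    [0.01, 0.0175, 0],
    [0.013, 0.0245, 0],
    [0.015, 0.031, 0],
    [0.0165, 0.038, 0],
  ],
  turn=[
    [0, 0, 0],
    [0, 0, 0],
    [0, 0, 0],
    [0, 0, 0],
    [0, 0, 0],
  ],
)

```text
time: 7.85
tool_pos: [0.5882, 0.1246, 0.0645]
tcp_rot: [3.137, 0.047, 0.003]
ft_force: [-4.9, -3.4, 2.2]
opening: 0.001
```

>>> move_arm(
  gripper=[0, 0, 0, 0, 0],
  translation=[
    [0.0015, 0.007, 0],
    [0.002, 0.014, 0],
    [0.0015, 0.0215, 0],
    [0.0005, 0.0285, 0],
    [-0.001, 0.0355, 0],
  ],
  turn=[
    [0, 0, 0],
    [0, 0, 0],
    [0, 0, 0],
    [0, 0, 0],
    [0, 0, 0],
  ],
)

```text
time: 8.27
tool_pos: [0.5885, 0.1619, 0.065]
tcp_rot: [3.139, 0.047, 0.008]
ft_force: [0.0, -0.4, -0.7]
opening: -0.001
```

>>> move_arm(
  gripper=[0, 0, 0, 0, 0],
  translation=[
    [-0.002, 0.007, 0],
    [-0.005, 0.0135, 0],
    [-0.005, 0.0135, 0],
    [-0.005, 0.0135, 0],
    [-0.005, 0.0135, 0],
  ],
  turn=[
    [0, 0, 0],
    [0, 0, 0],
    [0, 0, 0],
    [0, 0, 0],
    [0, 0, 0],
  ],
)

```text
time: 8.68
tool_pos: [0.5835, 0.1753, 0.065]
tcp_rot: [3.139, 0.047, 0.008]
ft_force: [0.2, 0.2, -0.1]
opening: 0.0
```

>>> move_arm(
  gripper=[0, 0, 0, 0, 0],
  translation=[
    [0, 0, 0.02],
    [0, 0, 0.04],
    [0, 0, 0.07],
    [0, 0, 0.1],
    [0, 0, 0.13],
  ],
  turn=[
    [0, 0, 0],
    [0, 0, 0],
    [0, 0, 0],
    [0, 0, 0],
    [0, 0, 0],
  ],
)

```text
time: 9.1
tool_pos: [0.5834, 0.1742, 0.1961]
tcp_rot: [3.138, 0.045, 0.007]
ft_force: [1.3, 0.4, -0.5]
opening: -0.004
```

>>> move_arm(
  gripper=[0, 0, 0, 0, 0],
  translation=[
    [0, -0.04, 0],
    [0, -0.08, 0],
    [0, -0.12, 0],
    [0, -0.16, 0],
    [0, -0.2, 0],
  ],
  turn=[
    [0, 0, 0],
    [0, 0, 0],
    [0, 0, 0],
    [0, 0, 0],
    [0, 0, 0],
  ],
)

```text
time: 9.52
tool_pos: [0.583, -0.0285, 0.1963]
tcp_rot: [3.138, 0.043, 0.008]
ft_force: [0.7, -0.1, -1.1]
opening: 0.001
```

>>> move_arm(
  gripper=[0, 0, 0, 0, 0],
  translation=[
    [-0.01, -0.04, 0],
    [-0.02, -0.08, 0],
    [-0.03, -0.12, 0],
    [-0.03, -0.14, 0],
    [-0.03, -0.14, 0],
  ],
  turn=[
    [0, 0, 0],
    [0, 0, 0],
    [0, 0, 0],
    [0, 0, 0],
    [0, 0, 0],
  ],
)

```text
time: 9.93
tool_pos: [0.5508, -0.1775, 0.1966]
tcp_rot: [3.134, 0.023, 0.008]
ft_force: [-0.8, 0.1, 0.5]
opening: 0.001
```

```bash
python3 - <<'E'
from h import *
c=cap('top'); save(c,'top6.png',(190,140,340,300),5)
print(env.observe()['tool_pos'],env.observe()['ft_force'])
E
```

```text
[ 0.55172787 -0.17351476  0.19648786] [ 0.23400849 -0.27638992  0.33610145]
```

View pics/top6.png

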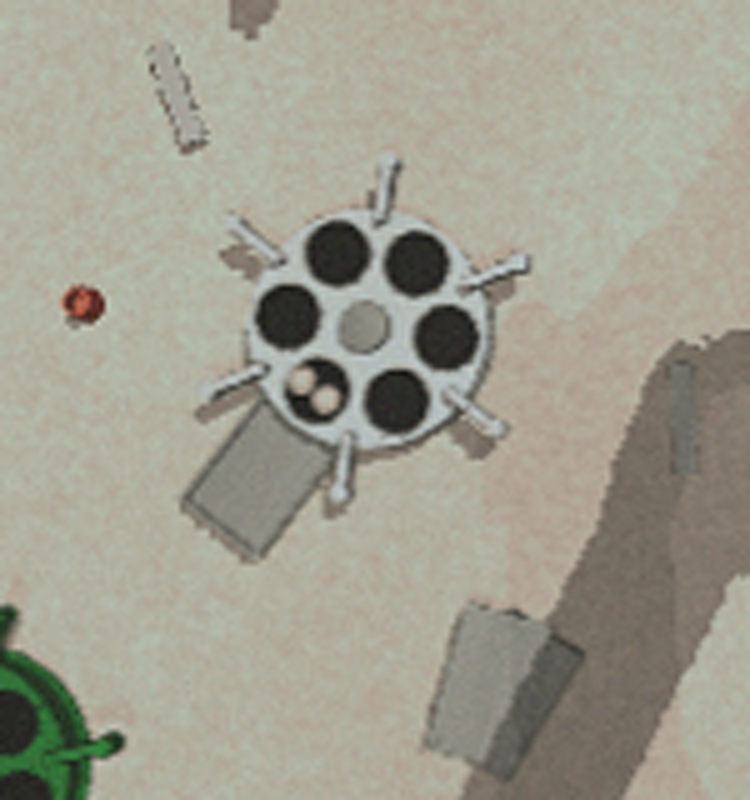

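The pearls now sit at (316,391), over the spout, with the tabs in the same click positions as at the start. The thimble, clips and tin haven't moved and the arm is clear, so I'm handing in.

```bash
python3 -c "
from h import *
print(env.close_job())"
```

```text
the job is handed in; nothing more can be done
None
```

The full pocket now sits in its click over the stainless carousel's spout, and I've handed the job in. The wheel started three clicks short. I used the shut fingertips to push one tab at a time, three anticlockwise flicks in all, and it never went past the spout.

- **Final picture (top view):** the cuff links are in the pocket at the spout, and the tabs line up with where they rested at the start. The thimble, both clips and the tin are where they were.
- **Not rechecked:** the crease stick and spray bottle were mostly outside that last view. The arm stayed well away from both.
- **Forces and time:** the highest wrist force reported at the end of a move was about 6 N. It took about 10 s of the 64 s.
- **Arm position:** it ended clear of everything, about 0.31 m to the right of the wheel and 0.2 m up, with about 0 N on the tool.

None of my checks failed or disagreed.

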